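Pack the square loom weights in their fitted trays

TASK

Pick out the four square, pyramid-shaped clay loom weights and pack each one in the foam tray whose square cut-out is made for its size: the smallest weight in the smallest cut-out, and so on up to the largest in the largest. Each must end standing upright, right down on the floor of its cut-out; set them down gently, do not drop or throw them. Leave the two round, cone-shaped weights standing where they are.

Things in the scene. Friction and masses are not known exactly. Their poses are not given: they have to be found in the camera images.
- weight_small: The smallest of the four square loom weights: a loose, solid, terracotta truncated pyramid standing on the table, base 28 mm square, top 20 mm square, 54 mm tall, with a small dark hole mark through it near the top. Origin at the centre of its underside, z up its axis, x and y parallel to the base edges. Rigid, 45 to 78 g.
- weight_medium: The second smallest of the four square loom weights: a loose, solid, terracotta truncated pyramid standing on the table, base 37 mm square, top 27 mm square, 66 mm tall, with a small dark hole mark through it near the top. Origin at the centre of its underside, z up its axis, x and y parallel to the base edges. Rigid, 97 to 170 g.
- weight_large: The second largest of the four square loom weights: a loose, solid, terracotta truncated pyramid standing on the table, base 46 mm square, top 34 mm square, 78 mm tall, with a small dark hole mark through it near the top. Origin at the centre of its underside, z up its axis, x and y parallel to the base edges. Rigid, 172 to 300 g.
- weight_giant: The largest of the four square loom weights: a loose, solid, terracotta truncated pyramid standing on the table, base 55 mm square, top 41 mm square, 90 mm tall, with a small dark hole mark through it near the top. Origin at the centre of its underside, z up its axis, x and y parallel to the base edges. Rigid, 285 to 495 g.
- cone_tall: A loose terracotta cone-shaped (round) loom weight, base 46 mm in diameter, top 26 mm, 74 mm tall, standing on the table. Not to be packed: it stays where it is. Origin at the centre of its underside, z up.
- cone_short: A loose terracotta cone-shaped (round) loom weight, base 34 mm in diameter, top 20 mm, 52 mm tall, standing on the table. Not to be packed: it stays where it is. Origin at the centre of its underside, z up.
- tray_small: Shallow grey plastic tray, fixed, 110 mm square, 14 mm high, filled with white foam with a central square cut-out 44 mm wide, 10 mm deep, down to the grey floor 4 mm above the table: the smallest of the four cut-outs, for the 28 mm weight. Origin at the centre of its underside (below the cut-out's middle), z up, x and y parallel to the cut-out's edges.
- tray_medium: Shallow grey plastic tray, fixed, 110 mm square, 14 mm high, filled with white foam with a central square cut-out 53 mm wide, 10 mm deep, down to the grey floor 4 mm above the table: the second smallest of the four cut-outs, for the 37 mm weight. Origin at the centre of its underside (below the cut-out's middle), z up, x and y parallel to the cut-out's edges.
- tray_large: Shallow grey plastic tray, fixed, 110 mm square, 14 mm high, filled with white foam with a central square cut-out 62 mm wide, 10 mm deep, down to the grey floor 4 mm above the table: the second largest of the four cut-outs, for the 46 mm weight. Origin at the centre of its underside (below the cut-out's middle), z up, x and y parallel to the cut-out's edges.
- tray_giant: Shallow grey plastic tray, fixed, 110 mm square, 14 mm high, filled with white foam with a central square cut-out 71 mm wide, 10 mm deep, down to the grey floor 4 mm above the table: the largest of the four cut-outs, for the 55 mm weight. Origin at the centre of its underside (below the cut-out's middle), z up, x and y parallel to the cut-out's edges.
Things that resemble listed ones, but are neither listed nor needed, are in the scene too. Leave any purple look-alike of the tray_large alone.

How it is judged:
At the end, for the whole second after the job is handed in: Each square weight stands in its own tray: centre within 15 mm of the tray's, underside 1 to 7.5 mm above the tray's underside (cut-out floor at 4 mm), tilt under 0.1 rad, at rest, released; both cones within 20 mm of their start, tilt under 0.1 rad (horizontal distance between weight_small and tray_small below 0.015 m and z of weight_small in the frame of tray_small between 0.001 and 0.0075 m and angle between each of weight_small, weight_medium, weight_large, weight_giant, cone_tall, cone_short's own z axis and vertical below 0.1 rad and linear speed of each of weight_small, weight_medium, weight_large, weight_giant below 0.02 m/s and horizontal distance between weight_medium and tray_medium below 0.015 m and z of weight_medium in the frame of tray_medium between 0.001 and 0.0075 m and horizontal distance between weight_large and tray_large below 0.015 m and z of weight_large in the frame of tray_large between 0.001 and 0.0075 m and horizontal distance between weight_giant and tray_giant below 0.015 m and z of weight_giant in the frame of tray_giant between 0.001 and 0.0075 m and distance of each of cone_tall, cone_short from where it was at the start of the episode below 0.02 m); the robot touches nothing.
It fails at once if a square weight is dropped or thrown (moves faster than 0.7 m/s, a fall of 25 mm, with nothing of the robot touching it) ((linear speed of weight_small above 0.7 m/s and contact force between each of the arm, the fingers and weight_small below 0.02 N) or (linear speed of weight_medium above 0.7 m/s and contact force between each of the arm, the fingers and weight_medium below 0.02 N) or (linear speed of weight_large above 0.7 m/s and contact force between each of the arm, the fingers and weight_large below 0.02 N) or (linear speed of weight_giant above 0.7 m/s and contact force between each of the arm, the fingers and weight_giant below 0.02 N)).
It fails at once if a round weight is moved more than 30 mm or knocked over (distance of any of cone_tall, cone_short from where it was at the start of the episode above 0.03 m or angle between any of cone_tall, cone_short's own z axis and vertical above 0.5 rad).
It also fails if it takes over 104 s, if anything falls off the work surface, if the arm or the gripper's body presses on something with over 40 N, if the wrist force passes 120 N, or if a joint passes its speed limit or range.

ROBOT

A 6-joint arm with a two-finger parallel gripper is mounted at the origin on the work surface. World frame = base frame: x ahead of the robot, y to its left, z up, the work surface at z = 0. Lengths are in m, angles in rad, forces in N, time in s.
With the tool pointing down it reaches from about 0.375 to 0.9 m from the base axis. Payload 3.1 kg.
Tool frame: the origin (TCP) lies on the centre line of the jaws, within the pads' length; the fingertips stand 25 mm ahead of it and the grasp point (between the pads) lies 6 mm ahead of it; z points along the fingers, y is the direction in which the jaws open and shut (so a half turn about z gives the same grasp; the last joint's range is limited). The gripper opens to 87 mm and grips with 3 to 60 N. Pads are 19 mm wide; open, the fingers measure 117 mm over their backs; the gripper's body (75 mm by 190 mm) begins 51 mm behind the grasp point.
Start: joints at [-1.52, 0.527, 1.433, -0, 1.181, -0.178], TCP at [0.142, -0.609, 0.248] pointing down, gripper open.
Joint ranges: [-3.08, 3.08], [-0.75, 2.2], [0.22, 2.44], [-1.43, 4.57], [0, 2.65], [-2.85, 2.85]. Speed limits (rad/s): [2.79, 2.79, 3.14, 3.14, 3.14, 3.14].

INTERFACE

Orientations are given as a 3x3 rotation matrix whose columns are the frame's x, y, z axes.
In Python, from bench import bot gives the robot as it stands.
- The arm moves only by the tool servo_tool, never from a script. Its argument "moves" is one flat list of numbers, 7 for each row, row after row: the opening, from 0 (shut) to 1 (fully open), then the shift along the tool's x, y, z in cm, then the turn, a rotation vector about the tool's x, y, z in rad. In form: [grip, tx, ty, tz, ax, ay, az, grip, tx, ty, tz, ax, ay, az, ...]. A call has 1 to 10 rows; each row is the pose to reach, as a shift and turn from the pose commanded when the call began, along the tool's axes at that moment; what a row does not reach only later rows make up. A row lasts 1/12 s, in which the tool goes at most 41.7 mm and 7.16 degrees, less where a joint would pass 70% of its speed; a pose out of reach is approached as far as the arm can. A call with a gripper value outside its range is refused whole. The fingers move at their own pace and stop on an object; "newtons" is the grip in N (left out, the last holds). Time passes only in rows, so rows that repeat a pose let the fingers close. It gives the time, the measured TCP pose, the force and the opening at its end, in the units of the state.
- bot.observe(): the state, without advancing time (a new reading comes with each control period).
- bot.capture(name): name is "scene" or "top" or "wrist"; returns the picture (400x640x3 uint8, red, green, blue); there is no depth.
- bot.get_calibration(name): a dict with "fx", "fy", "cx", "cy" (pixels), "world_from_camera" (4x4, takes a point from camera to world coordinates); the wrist camera has in their place "mount" (4x4, takes a point from camera to tool coordinates, whose origin is the TCP and whose axes are the flange's). Camera axes: x right, y up, looking along -z (the intrinsics and any distortion apply to the point x, -y, -z); pixel columns grow to the right and rows downward; lengths in m; the calibration is good to about 2 mm. A picture is of the moment at which its call begins: read the wrist's pose just before it. get_calibration takes no time and is no camera call.
- bot.close_job(): hands the job in, once; it reports no verdict.
The state is a dict: "time_s": time; "joint_pos": joint angles; "qvel": joint speeds; "joint_efforts": joint torques, N m; "position": TCP position; "orientation": TCP orientation; "contact_force": force on the tool from outside, world axes, zero at the start; "torque": the same for the moment, N m; "finger_gap": finger opening in m.
Only numpy, scipy, OpenCV 4.12 (cv2) and the standard library are available. Lean on these libraries where they do the work, as an engineer would, in place of code of your own. Each camera call takes 0.05 s, during which the arm holds its last target. There are 200 camera calls.

## Working session

There is one attempt and no reset: what is moved stays moved. The work goes in short steps, Python scripts to look and compute and a tool call to move; the robot and the scene stay as the last step left them, time stands still between calls to the robot, and variables do not carry over. Pictures are saved under pics/ and viewed, about 12 in all and at most 16, crops included, and the job is handed in when it is done.

Besides the shell and the picture viewer there is one more tool, called after "Request:" as name(argument=value, ...) on one line, values as JSON. servo_tool: Moves the arm, as the interface text tells. Its arguments: {"type":"object","properties":{"moves":{"type":"array","items":{"type":"number"}},"newtons":{"type":"number"}},"required":["moves"]}

```bash
mkdir -p pics; ls; python3 - <<'E'
from bench import bot
import cv2,numpy as np
np.set_printoptions(precision=4,suppress=True)
for n in("scene","top"):
    im=bot.capture(n); cv2.imwrite(f"pics/{n}0.png",im[:,:,::-1]); print(n,bot.get_calibration(n))
print(bot.get_calibration("wrist")); print(bot.observe())
E
```

```text
pics
scene {'fx': 423.88960958178836, 'fy': 423.88960958178836, 'cx': 324.397834851258, 'cy': 206.84462560487952, 'world_from_camera': array([[-0.0142, -0.6535,  0.7568,  1.1332],
       [ 0.9998, -0.001 ,  0.018 , -0.0057],
       [-0.011 ,  0.7569,  0.6534,  0.6144],
       [ 0.    ,  0.    ,  0.    ,  1.    ]])}
top {'fx': 364.6185643108673, 'fy': 364.6185643108673, 'cx': 320.9465528490281, 'cy': 203.18056465474055, 'world_from_camera': array([[ 0.0242,  0.9834, -0.18  ,  0.3209],
       [-0.9996,  0.0258,  0.0068, -0.0067],
       [ 0.0114,  0.1797,  0.9837,  0.7833],
       [ 0.    ,  0.    ,  0.    ,  1.    ]])}
{'fx': 320.44954708704444, 'fy': 320.44954708704444, 'cx': 317.7069639421365, 'cy': 202.18406813994565, 'mount': array([[ 0.0007,  0.9666,  0.2564,  0.0693],
       [ 1.    , -0.0009,  0.0008,  0.0004],
       [ 0.001 ,  0.2564, -0.9666, -0.1357],
       [ 0.    ,  0.    ,  0.    ,  1.    ]])}
{'time_s': 0.1, 'joint_pos': array([-1.5195,  0.5284,  1.4338,  0.    ,  1.1814, -0.1785]), 'qvel': array([-0.0001, -0.0034, -0.003 , -0.0002, -0.0008, -0.0011]), 'joint_efforts': array([ -0.0006, -44.0986, -17.7151,   0.0635,   0.0534,  -0.    ]), 'position': array([ 0.1424, -0.608 ,  0.2467]), 'orientation': array([[ 0.9737,  0.2278, -0.0001],
       [ 0.2278, -0.9737,  0.0019],
       [ 0.0004, -0.0019, -1.    ]]), 'contact_force': array([-0.5173,  1.052 ,  0.5759]), 'torque': array([-0.01  , -0.0076,  0.017 ]), 'finger_gap': 0.08710576022473153}
```

View pics/scene0.png

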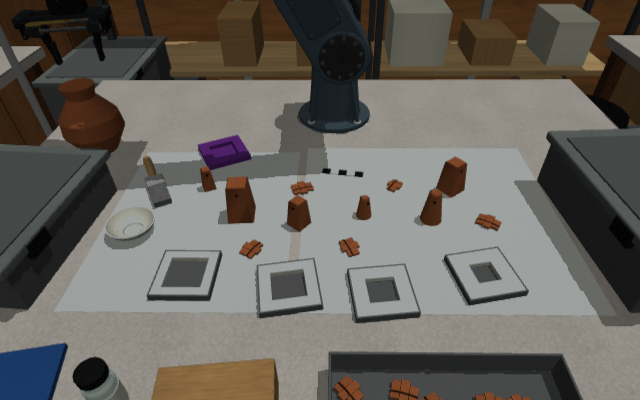

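View pics/top0.png

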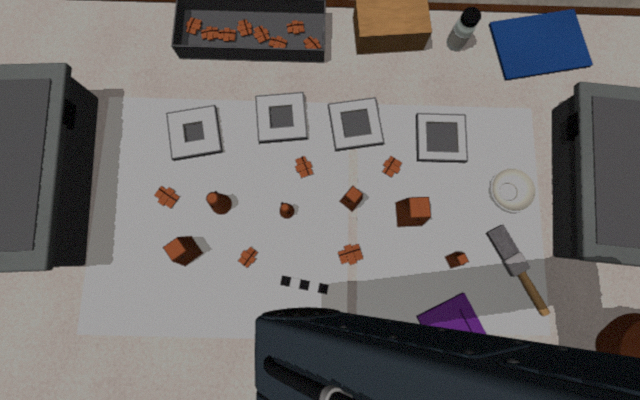

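The scene view shows the square weights at (207,179) small, (298,213) medium, (454,176) large and (239,200) giant. The cones are at (364,207) and (432,207), and the trays at (485,273) S, (382,290) M, (288,286) L and (186,272) G. The top view shows the same weights at (457,259), (352,197), (183,250) and (413,211), with cones at (287,210) and (219,202). I'll fit the models to silhouettes in both views.

```bash
cat > fit.py <<'E'
import cv2,numpy as np
from scipy.optimize import minimize
from bench import bot
S=4
W={'small':(28,20,54,(207,179),(457,259)),'medium':(37,27,66,(298,213),(352,197)),'large':(46,34,78,(454,176),(183,250)),'giant':(55,41,90,(239,200),(413,211))}
T={'small':(44,(485,272),(193,131)),'medium':(53,(382,290),(281,117)),'large':(62,(288,286),(356,122)),'giant':(71,(186,272),(442,136))}
def proj(P,c,M=None):
    M=c["world_from_camera"] if M is None else M
    q=(np.c_[P,np.ones(len(P))]@np.linalg.inv(M).T)[:,:3]
    return np.c_[c["fx"]*q[:,0]/-q[:,2]+c["cx"],c["fy"]*-q[:,1]/-q[:,2]+c["cy"]]
def sq(w,z,x,y,a):
    k=np.array([[-1,-1],[1,-1],[1,1],[-1,1]])*w/2
    r=np.array([[np.cos(a),-np.sin(a)],[np.sin(a),np.cos(a)]])
    return np.c_[k@r.T+[x,y],np.full(4,z)]
def hull(p): return cv2.convexHull(p.astype(np.float32))[:,0]
def comp(m,seed):
    n,l,st,ce=cv2.connectedComponentsWithStats(m.astype(np.uint8),connectivity=4)
    ys,xs=np.nonzero(m); i=np.argmin((xs-seed[0])**2+(ys-seed[1])**2)
    return l==l[ys[i],xs[i]]
def fill(p,sh):
    o=np.zeros((sh[0]*S,sh[1]*S),np.uint8); cv2.fillPoly(o,[np.round((p+.5)*S-.5).astype(np.int32)],1)
    return cv2.resize(o.astype(np.float32),sh[::-1],interpolation=cv2.INTER_AREA)
def loss(mask,p):
    ys,xs=np.nonzero(mask); x0,y0=xs.min()-25,ys.min()-25
    m=mask[max(y0,0):ys.max()+25,max(x0,0):xs.max()+25]; f=fill(p-[max(x0,0),max(y0,0)],m.shape)
    return 1-np.minimum(m,f).sum()/np.maximum(m,f).sum()
def terr(im):
    h=cv2.cvtColor(im,cv2.COLOR_RGB2HSV); return ((h[...,0]<14)|(h[...,0]>172))&(h[...,1]>110)
def wpoly(v,d,c,M=None):
    return hull(proj(np.r_[sq(d[0]/1e3,v[3],*v[:3]),sq(d[1]/1e3,v[3]+d[2]/1e3,*v[:3])],c,M))
def tpoly(v,d,c,M=None):
    a=hull(proj(sq(d[0]/1e3,v[3]+.010,*v[:3]),c,M)); b=hull(proj(sq(d[0]/1e3,v[3],*v[:3]),c,M))
    return cv2.intersectConvexConvex(a,b)[1][:,0]
def fit(poly,d,masks,cs,x0,y0,z0):
    best=None
    for a in np.arange(0,np.pi/2,.26):
        f=lambda v:sum(loss(m,poly(v,d,c)) for m,c in zip(masks,cs))
        x=np.array([x0,y0,a,z0]); r=minimize(f,x,method="Nelder-Mead",options=dict(initial_simplex=np.vstack([x,*(x+np.diag([.01,.01,.12,.006]))]),maxiter=160,xatol=1e-4,fatol=1e-4))
        if best is None or r.fun<best.fun: best=r
    return best.x,[loss(m,poly(best.x,d,c)) for m,c in zip(masks,cs)]
def ray(px,c,z):
    M=c["world_from_camera"]; d=M[:3,:3]@[(px[0]-c["cx"])/c["fx"],-(px[1]-c["cy"])/c["fy"],-1]
    return (M[:3,3]+d*(z-M[2,3])/d[2])[:2]
E
cat > m.py <<'E'
from fit import *
np.set_printoptions(precision=4,suppress=True)
ims=[cv2.imread(f"pics/{n}0.png")[:,:,::-1].copy() for n in("scene","top")]; cs=[bot.get_calibration(n) for n in("scene","top")]
for k,d in W.items():
    ms=[comp(terr(i),s) for i,s in zip(ims,d[3:])]
    print("weight",k,[m.sum() for m in ms],*fit(wpoly,d,ms,cs,*ray(d[4],cs[1],d[2]/2e3),0.))
for k,d in T.items():
    ms=[]
    for i,s in zip(ims,d[1:]):
        g=cv2.cvtColor(i,cv2.COLOR_RGB2GRAY); m=np.zeros(g.shape,bool); y,x=s[1],s[0]
        sl=np.s_[y-24:y+24,x-27:x+27]; t,_=cv2.threshold(g[sl].copy(),0,1,cv2.THRESH_OTSU); m[sl]=g[sl]<t; ms.append(comp(m,s))
    print("tray",k,[m.sum() for m in ms],*fit(tpoly,d,ms,cs,*ray(d[2],cs[1],.01),.004))
for k,h,a,b in(("tall",.074,(432,207),(219,202)),("short",.052,(364,207),(287,210))):
    print("cone",k,[ray(np.argwhere(comp(terr(i),s)).mean(0)[::-1],c,h*.45) for i,s,c in zip(ims,(a,b),cs)])
E
time python3 m.py
```

```text
weight small [np.int64(245), np.int64(208)] [ 0.3484 -0.297   0.3281 -0.0036] [np.float32(0.14445913), np.float32(0.26264417)]
weight medium [np.int64(607), np.int64(282)] [ 0.4728 -0.0771  0.9507 -0.0052] [np.float32(0.10848361), np.float32(0.20818692)]
weight large [np.int64(1394), np.int64(655)] [ 0.3543  0.2681  0.7836 -0.0058] [np.float32(0.43675357), np.float32(0.17388552)]
weight giant [np.int64(1150), np.int64(825)] [ 0.4457 -0.2031  1.7157 -0.0037] [np.float32(0.07196486), np.float32(0.1327585)]
tray small [np.int64(432), np.int64(363)] [0.6177 0.2757 0.215  0.0081] [np.float32(0.23524308), np.float32(0.10446733)]
tray medium [np.int64(703), np.int64(514)] [0.6597 0.0833 1.6906 0.007 ] [np.float32(0.13531762), np.float32(0.085384905)]
tray large [np.int64(920), np.int64(709)] [ 0.6479 -0.0849  0.1638  0.0085] [np.float32(0.1146248), np.float32(0.05998248)]
tray giant [np.int64(1106), np.int64(940)] [ 0.6215 -0.2783  1.5738  0.0079] [np.float32(0.13754523), np.float32(0.063192844)]
cone tall [array([0.4034, 0.2391]), array([0.4543, 0.2014])]
cone short [array([0.4533, 0.061 ]), array([0.4427, 0.0607])]
real	0m30.946s
user	0m30.858s
sys	0m0.460s
```

```bash
python3 - <<'E'
from fit import *
ims=[cv2.imread(f"pics/{n}0.png")[:,:,::-1].copy() for n in("scene","top")]
o=[]
for k in(0,1):
    r=[]
    for n,d in W.items():
        x,y=d[3+k]; c=ims[k][y-32:y+32,x-32:x+32]
        m=terr(c); v=c.copy(); cs,_=cv2.findContours(cv2.resize(m.astype(np.uint8),None,fx=3,fy=3,interpolation=0),1,2)
        v=cv2.resize(v,None,fx=3,fy=3,interpolation=0); cv2.drawContours(v,cs,-1,(0,255,0),1); r.append(v)
    o.append(np.hstack(r))
cv2.imwrite("pics/crops.png",np.vstack(o)[:,:,::-1])
h=cv2.cvtColor(ims[1],cv2.COLOR_RGB2HSV)
print(h[250,165:205:2])
E
```

```text
[[  9 108 123]
 [ 10 181 134]
 [ 10 177 134]
 [ 10 169 136]
 [ 10 175 134]
 [  9 168 135]
 [ 11 173 136]
 [ 10 173 137]
 [ 10 172 141]
 [ 10 169 130]
 [ 11 166  86]
 [ 11 225  51]
 [ 14 155  46]
 [ 10 161  49]
 [  9 197  44]
 [  9 159  45]
 [ 11 206  42]
 [  9 150  46]
 [ 14  30  93]
 [ 25  12 126]]
```

View pics/crops.png

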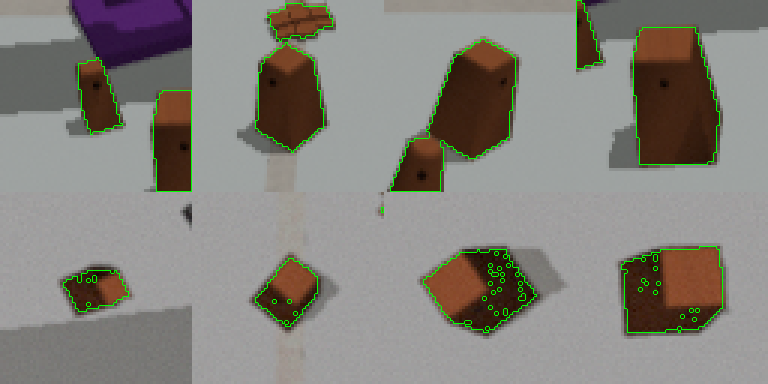

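The crops show clean outlines, with three defects: pinholes in the top masks, the medium weight touching a sherd, and the large one touching the tall cone. I'll fix these masks and refit.

```bash
python3 - <<'E'
s=open('fit.py').read()
s=s.replace('((h[...,0]<14)|(h[...,0]>172))&(h[...,1]>110)','((h[...,0]<18)|(h[...,0]>170))&(h[...,1]>85)')
s=s.replace("    return l==l[ys[i],xs[i]]","    k=(l==l[ys[i],xs[i]]).astype(np.uint8); c,_=cv2.findContours(k,cv2.RETR_EXTERNAL,2); cv2.drawContours(k,c,-1,1,-1)\n    return k>0")
open('fit.py','w').write(s)
m=open('m.py').read()
m=m.replace("    ms=[comp(terr(i),s) for i,s in zip(ims,d[3:])]\n","    tt=[terr(i) for i in ims]; tt[0][:195,280:315]&=(k!='medium'); tt[0][188:,420:442]&=(k!='large')\n    ms=[comp(t,s) for t,s in zip(tt,d[3:])]\n")
m=m.replace('("tall",.074,','("tall",.074,').replace('comp(terr(i),s)).mean','comp(cut(terr(i),h,i is ims[0]),s)).mean').replace('for k,h,a','def cut(t,h,f):\n    if f and h>.07: t[:,442:]=0; t[:189]=0\n    return t\nfor k,h,a')
open('m.py','w').write(m)
E
python3 m.py
```

```text
weight small [np.int64(257), np.int64(230)] [ 0.3494 -0.2962  1.9036 -0.0014] [np.float32(0.1134426), np.float32(0.18498003)]
weight medium [np.int64(622), np.int64(304)] [ 0.473  -0.0767  0.8848 -0.0032] [np.float32(0.091415524), np.float32(0.14995623)]
weight large [np.int64(822), np.int64(710)] [ 0.3537  0.2682  0.7942 -0.0043] [np.float32(0.084611595), np.float32(0.117458105)]
weight giant [np.int64(1174), np.int64(869)] [ 0.4458 -0.203   0.1357 -0.0016] [np.float32(0.05575019), np.float32(0.095947444)]
tray small [np.int64(432), np.int64(363)] [0.6177 0.2757 0.215  0.0081] [np.float32(0.23524308), np.float32(0.10446733)]
tray medium [np.int64(703), np.int64(514)] [0.6597 0.0833 1.6906 0.007 ] [np.float32(0.13531762), np.float32(0.085384905)]
tray large [np.int64(920), np.int64(709)] [ 0.6479 -0.0849  0.1638  0.0085] [np.float32(0.1146248), np.float32(0.05998248)]
tray giant [np.int64(1106), np.int64(940)] [ 0.6215 -0.2783  1.5738  0.0079] [np.float32(0.13754523), np.float32(0.063192844)]
cone tall [array([0.4641, 0.2027]), array([0.4544, 0.2012])]
cone short [array([0.453 , 0.0612]), array([0.4429, 0.061 ])]
```

```bash
cat > go.py <<'E'
# usage: go.py x y z yaw [x y z yaw ...] : shift (cm, tool axes) and turn from present pose
import sys,numpy as np
from bench import bot
o=bot.observe(); R=o["orientation"]; p=o["position"]; yw=np.arctan2(R[1,0],R[0,0]); np.set_printoptions(precision=3,suppress=True)
print("t",round(o["time_s"],2),"pos",p,"yaw",round(yw,3),"tilt",R[:2,2],"gap",round(o["finger_gap"],4),"F",o["contact_force"],"q",o["joint_pos"])
a=list(map(float,sys.argv[1:]))
for x,y,z,w in zip(*[iter(a)]*4):
    s=R.T@(np.array([x,y,z])-p)*100
    Rt=np.array([[np.cos(w),np.sin(w),0],[np.sin(w),-np.cos(w),0],[0,0,-1]])
    import cv2; print("shift",s,"turn",cv2.Rodrigues(R.T@Rt)[0].ravel())
E
python3 go.py .47 -.02 .4 0
```

```text
t 0.1 pos [ 0.142 -0.608  0.247] yaw 0.23 tilt [-0.     0.002] gap 0.0871 F [-0.517  1.052  0.576] q [-1.519  0.528  1.434  0.     1.181 -0.179]
shift [ 45.301 -49.816 -15.223] turn [-0.002 -0.     0.23 ]
```

Request:
servo_tool(moves=[1,45.3,-49.8,-15.2,0,0,0.23,1,45.3,-49.8,-15.2,0,0,0.23,1,45.3,-49.8,-15.2,0,0,0.23,1,45.3,-49.8,-15.2,0,0,0.23,1,45.3,-49.8,-15.2,0,0,0.23,1,45.3,-49.8,-15.2,0,0,0.23,1,45.3,-49.8,-15.2,0,0,0.23,1,45.3,-49.8,-15.2,0,0,0.23,1,45.3,-49.8,-15.2,0,0,0.23,1,45.3,-49.8,-15.2,0,0,0.23])

```text
time_s: 0.93
position: [0.3405, -0.2514, 0.3395]
orientation: [[1.0, -0.001, -0.0], [-0.001, -1.0, 0.0], [-0.0, -0.0, -1.0]]
contact_force: [0.7, -0.6, 0.4]
finger_gap: 0.0869
```

```bash
python3 go.py .47 -.02 .4 0
```

```text
t 0.93 pos [ 0.34  -0.251  0.34 ] yaw -0.001 tilt [-0.  0.] gap 0.0869 F [ 0.719 -0.645  0.401] q [-0.901  0.131  1.777  0.     1.234  0.67 ]
shift [ 12.933 -23.152  -6.037] turn [-0.     0.    -0.001]
```

Request:
servo_tool(moves=[1,12.9,-23.2,-6,0,0,0,1,12.9,-23.2,-6,0,0,0,1,12.9,-23.2,-6,0,0,0,1,12.9,-23.2,-6,0,0,0,1,12.9,-23.2,-6,0,0,0,1,12.9,-23.2,-6,0,0,0,1,12.9,-23.2,-6,0,0,0,1,12.9,-23.2,-6,0,0,0,1,12.9,-23.2,-6,0,0,0,1,12.9,-23.2,-6,0,0,0])

```text
time_s: 1.77
position: [0.4685, -0.0218, 0.3986]
orientation: [[1.0, -0.0, -0.002], [-0.0, -1.0, -0.0], [-0.002, 0.0, -1.0]]
contact_force: [0.6, -0.8, -0.2]
finger_gap: 0.0874
```

```bash
python3 - <<'E'
from bench import bot; import cv2,numpy as np
o=bot.observe(); np.savez("w1.npz",p=o["position"],R=o["orientation"]); print(o["position"],o["orientation"],abs(o["qvel"]).max())
cv2.imwrite("pics/w1.png",bot.capture("wrist")[:,:,::-1]); cv2.imwrite("pics/top1.png",bot.capture("top")[:,:,::-1])
E
```

```text
[ 0.46850242 -0.02180807  0.39863714] [[ 9.99998134e-01 -6.59298542e-05 -1.93071427e-03]
 [-6.63141664e-05 -9.99999978e-01 -1.98988479e-04]
 [-1.93070111e-03  1.99116141e-04 -9.99998116e-01]] 0.026016128528458096
```

View pics/w1.png

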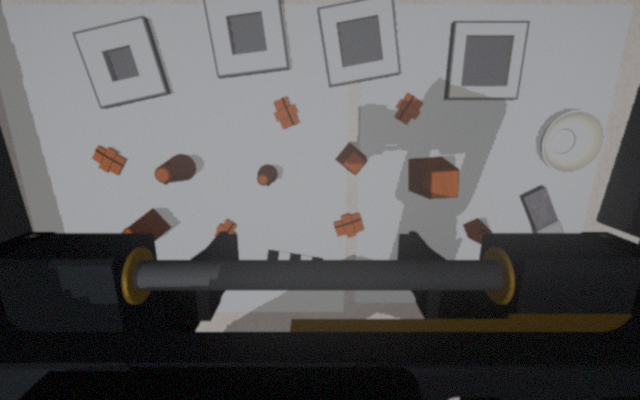

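The wrist view shows all four trays (cut-outs at (121,63), (246,33), (360,41) and (488,61)). The medium weight at (351,158) and the giant at (434,178) are fully visible, while the large and small are partly hidden by the gripper. Next is a joint fit over three views.

```bash
cat > m2.py <<'E'
from fit import *
np.set_printoptions(precision=4,suppress=True)
names=("scene0","top0","w1")
ims=[cv2.imread(f"pics/{n}.png")[:,:,::-1].copy() for n in names]; cs=[bot.get_calibration(n) for n in("scene","top","wrist")]
d=np.load("w1.npz"); T0=np.eye(4); T0[:3,:3]=d["R"]; T0[:3,3]=d["p"]; cs[2]["world_from_camera"]=T0@cs[2]["mount"]
ws={'medium':(351,158),'giant':(434,178)}; ts={'small':(121,63),'medium':(246,33),'large':(360,41),'giant':(488,61)}
for k,s in ws.items():
    d=W[k]; tt=[terr(i) for i in ims]; tt[0][:195,280:315]&=(k!='medium')
    ms=[comp(t,q) for t,q in zip(tt,(*d[3:],s))]
    x0=ray(d[4],cs[1],d[2]/2e3)
    print(k,ms[2].sum(),*fit(wpoly,d,ms,cs,*x0,0.),"wrist only",*fit(wpoly,d,ms[2:],cs[2:],*x0,0.))
for k,s in ts.items():
    d=T[k]; ms=[]
    for i,q in zip(ims,(*d[1:],s)):
        g=cv2.cvtColor(i,cv2.COLOR_RGB2GRAY); m=np.zeros(g.shape,bool); x,y=q
        sl=np.s_[max(y-30,0):y+30,x-31:x+31] if i is ims[2] else np.s_[y-24:y+24,x-27:x+27]
        t,_=cv2.threshold(g[sl].copy(),0,1,cv2.THRESH_OTSU); m[sl]=g[sl]<t; ms.append(comp(m,q))
    x0=ray(d[2],cs[1],.01)
    print("tray",k,ms[2].sum(),*fit(tpoly,d,ms,cs,*x0,.004),"wrist+top",*fit(tpoly,d,ms[1:],cs[1:],*x0,.004))
E
python3 m2.py
```

```text
medium 260 [ 0.4735 -0.0768  0.9087 -0.0035] [np.float32(0.096384466), np.float32(0.14749211), np.float32(0.5649439)] wrist only [ 0.4292 -0.1088  5.7297 -0.2675] [np.float32(0.16231507)]
giant 823 [ 0.4455 -0.2028  1.6952 -0.0025] [np.float32(0.05576414), np.float32(0.09359282), np.float32(0.5818621)] wrist only [ 0.3753 -0.3328  3.2117 -0.2975] [np.float32(0.17752904)]
tray small 896 [0.6166 0.2754 0.1918 0.0084] [np.float32(0.24464697), np.float32(0.10479301), np.float32(0.13233858)] wrist+top [0.6143 0.2724 1.7895 0.0163] [np.float32(0.08890408), np.float32(0.110128164)]
tray medium 1400 [0.6578 0.0833 1.6788 0.0081] [np.float32(0.15425485), np.float32(0.08121705), np.float32(0.060377717)] wrist+top [0.6558 0.0827 1.6862 0.0149] [np.float32(0.07740933), np.float32(0.033345163)]
tray large 1893 [ 0.6472 -0.0847  1.7505  0.0075] [np.float32(0.1142838), np.float32(0.06682998), np.float32(0.041321218)] wrist+top [ 0.6459 -0.0836  0.1764  0.013 ] [np.float32(0.059905827), np.float32(0.023729146)]
tray giant 2377 [ 0.6197 -0.2767  1.5714  0.0106] [np.float32(0.14065325), np.float32(0.059213996), np.float32(0.055866063)] wrist+top [ 0.6193 -0.2753  1.5814  0.0136] [np.float32(0.057364047), np.float32(0.05396557)]
```

```bash
cat > ov.py <<'E'
from fit import *
PW={'small':(.3494,-.2962,.333),'medium':(.4733,-.0768,.895),'large':(.3537,.2682,.794),'giant':(.4456,-.2029,.13)}
PT={'small':(.6165,.2750,.205),'medium':(.6580,.0833,.114),'large':(.6470,-.0845,.175),'giant':(.6200,-.2770,.004)}
def draw(im,c,k=2):
    v=cv2.resize(im,None,fx=k,fy=k,interpolation=cv2.INTER_CUBIC)
    L=lambda P,col: cv2.polylines(v,[np.round((proj(P,c)+.5)*k*16-8).astype(np.int32)],True,col,1,cv2.LINE_AA,4)
    for n,p in PW.items():
        L(sq(W[n][0]/1e3,0,*p),(0,255,0)); L(sq(W[n][1]/1e3,W[n][2]/1e3,*p),(0,255,255))
    for n,p in PT.items():
        L(sq(.110,.014,*p),(0,0,255)); L(sq(T[n][0]/1e3,.014,*p),(255,0,0)); L(sq(T[n][0]/1e3,.004,*p),(255,0,255))
    return v
if __name__=="__main__":
    ims=[cv2.imread(f"pics/{n}.png")[:,:,::-1].copy() for n in("top0","w1")]; cs=[bot.get_calibration(n) for n in("top","wrist")]
    d=np.load("w1.npz"); T0=np.eye(4); T0[:3,:3]=d["R"]; T0[:3,3]=d["p"]; cs[1]["world_from_camera"]=T0@cs[1]["mount"]
    a=draw(ims[0],cs[0])[170:560,300:1000]; b=draw(ims[1],cs[1])[0:470,130:1100]
    a=cv2.resize(a,(500,279)); 
    b=cv2.resize(b,(660,320),interpolation=cv2.INTER_AREA)
    o=np.zeros((600,660,3),np.uint8); o[:279,:500]=a; o[280:600]=b
    cv2.imwrite("pics/ov.png",o[:,:,::-1])
E
python3 ov.py
```

```text
(no output)
```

View pics/ov.png

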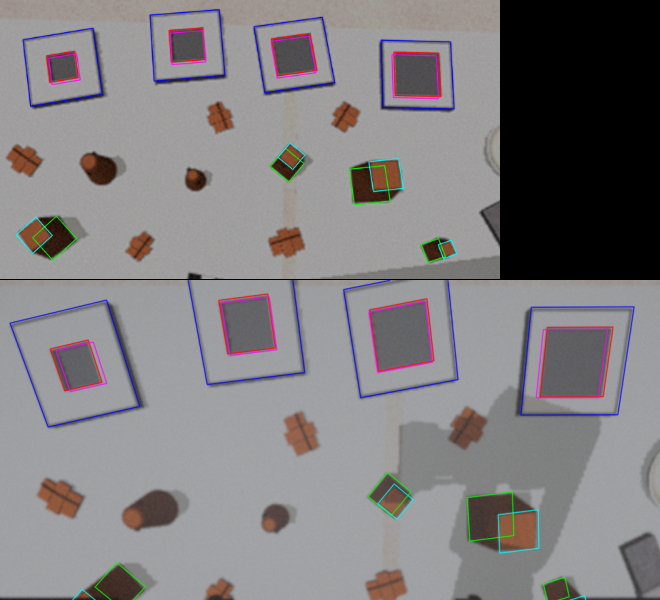

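The overlay agrees with both views to about a pixel: weight hulls, tray rims and cut-outs. Starting with the giant.

```bash
python3 go.py .4456 -.2029 .156 .13
```

```text
t 1.87 pos [ 0.468 -0.022  0.399] yaw -0.002 tilt [-0.002  0.   ] gap 0.0872 F [-0.242 -0.208 -0.223] q [-0.287  0.151  1.584 -0.     1.409  1.286]
shift [-2.209 18.047 24.275] turn [-0.     0.002 -0.132]
```

Request:
servo_tool(moves=[1,-2.2,18,24.3,0,0,-0.132,1,-2.2,18,24.3,0,0,-0.132,1,-2.2,18,24.3,0,0,-0.132,1,-2.2,18,24.3,0,0,-0.132,1,-2.2,18,24.3,0,0,-0.132,1,-2.2,18,24.3,0,0,-0.132,1,-2.2,18,24.3,0,0,-0.132,1,-2.2,18,24.3,0,0,-0.132,1,-2.2,18,24.3,0,0,-0.132,1,-2.2,18,24.3,0,0,-0.132])

```text
time_s: 2.7
position: [0.4466, -0.202, 0.1563]
orientation: [[0.992, 0.129, -0.001], [0.129, -0.992, 0.001], [-0.001, -0.001, -1.0]]
contact_force: [0.6, -0.3, 0.0]
finger_gap: 0.0868
```

```bash
python3 go.py .4456 -.2029 .056 .13; python3 - <<'E'
from bench import bot; import cv2
cv2.imwrite("pics/w2.png",bot.capture("wrist")[:,:,::-1])
E
```

```text
t 2.7 pos [ 0.447 -0.202  0.156] yaw 0.129 tilt [-0.001  0.001] gap 0.0868 F [ 0.56  -0.341  0.029] q [-0.653  0.492  1.854  0.     0.797  0.788]
shift [-0.1    0.087 10.03 ] turn [-0.001  0.001 -0.001]
```

View pics/w2.png

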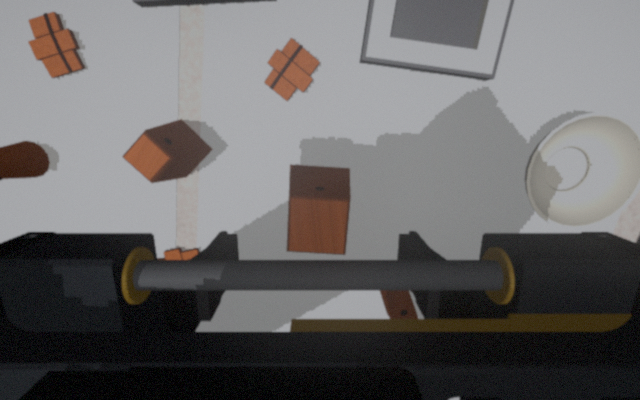

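The giant sits centred between the jaws (columns 288–350) and aligned with them. Descending and gripping.

Request:
servo_tool(moves=[1,-0.1,0.1,3.5,0,0,0,1,-0.1,0.1,7,0,0,0,1,-0.1,0.1,10,0,0,0,1,-0.1,0.1,10,0,0,0,0,-0.1,0.1,10,0,0,0,0,-0.1,0.1,10,0,0,0,0,-0.1,0.1,10,0,0,0,0,-0.1,0.1,10,0,0,0,0,-0.1,0.1,10,0,0,0,0,-0.1,0.1,10,0,0,0], newtons=40)

```text
time_s: 3.58
position: [0.4469, -0.203, 0.0575]
orientation: [[0.991, 0.131, 0.002], [0.131, -0.991, -0.002], [0.002, 0.002, -1.0]]
contact_force: [-0.1, 0.5, -0.2]
finger_gap: 0.0548
```

```bash
python3 go.py .4456 -.2029 .176 .13 .62 -.277 .176 .004 .62 -.277 .064 .004
```

```text
t 3.58 pos [ 0.447 -0.203  0.058] yaw 0.132 tilt [ 0.002 -0.002] gap 0.0548 F [-0.116  0.511 -0.177] q [-0.654  0.68   1.911  0.     0.548  0.784]
shift [ -0.11   -0.008 -11.847] turn [ 0.002 -0.002  0.002]
shift [ 16.205   9.63  -11.802] turn [ 0.002 -0.002  0.128]
shift [16.185  9.611 -0.602] turn [ 0.002 -0.002  0.128]
```

Request:
servo_tool(moves=[0,0,0,0,0,0,0,0,0,0,0,0,0,0,0,0,0,0,0,0,0,0,0,0,0,0,0,0,0,0,0,0,0,0,0,0,0,0,-2,0,0,0,0,0,0,-5,0,0,0])

```text
time_s: 4.17
position: [0.4442, -0.2012, 0.1044]
orientation: [[0.991, 0.131, -0.006], [0.131, -0.991, 0.005], [-0.006, -0.006, -1.0]]
contact_force: [0.6, -0.2, -4.2]
finger_gap: 0.0488
```

```bash
python3 go.py  .4456 -.2029 .176 .13 .62 -.277 .176 .004 .62 -.277 .064 .004
```

```text
t 4.17 pos [ 0.444 -0.201  0.104] yaw 0.132 tilt [-0.006  0.005] gap 0.0488 F [ 0.606 -0.164 -4.177] q [-0.655  0.587  1.891 -0.     0.672  0.784]
shift [ 0.077  0.149 -7.161] turn [-0.006  0.006  0.002]
shift [16.393  9.783 -7.309] turn [-0.005  0.006  0.128]
shift [16.458  9.846  3.89 ] turn [-0.005  0.006  0.128]
```

Request:
servo_tool(moves=[0,0.1,0.1,-3.5,0,0,0,0,2,1.3,-7,0,0,0.02,0,5,3,-7.3,0,0,0.04,0,8,4.8,-7.3,0,0,0.06,0,11,6.6,-7.3,0,0,0.09,0,14,8.4,-7.3,0,0,0.11,0,16.4,9.8,-7.3,0,0,0.128,0,16.4,9.8,-7.3,0,0,0.128,0,16.4,9.8,-7.3,0,0,0.128,0,16.4,9.8,-7.3,0,0,0.128])

```text
time_s: 5.0
position: [0.62, -0.2771, 0.1773]
orientation: [[1.0, 0.004, -0.005], [0.004, -1.0, 0.003], [-0.005, -0.003, -1.0]]
contact_force: [-0.1, -0.0, -4.1]
finger_gap: 0.0492
```

```bash
python3 go.py .62 -.277 .064 .004;python3 - <<'E'
from bench import bot; import cv2
cv2.imwrite("pics/w3.png",bot.capture("wrist")[:,:,::-1])
E
```

```text
t 5.0 pos [ 0.62  -0.277  0.177] yaw 0.004 tilt [-0.005  0.003] gap 0.0492 F [-0.086 -0.005 -4.072] q [-0.584  0.679  1.345 -0.     1.123  0.982]
shift [ 0.056  0.023 11.333] turn [-0.003  0.005  0.   ]
```

View pics/w3.png

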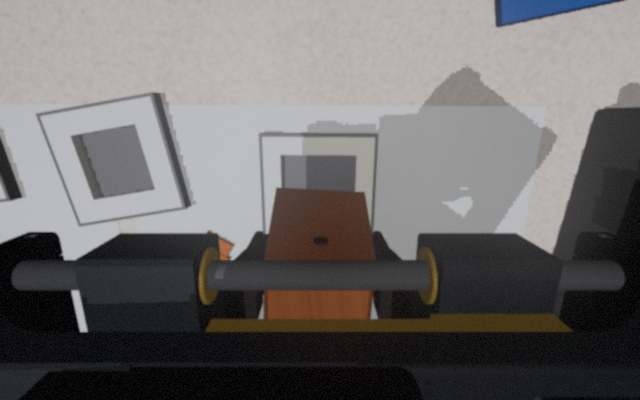

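The weight is centred over the cut-out (columns 270–370 against 281–356). Lowering it.

Request:
servo_tool(moves=[0,0,0,2.5,0,0,0,0,0,0,5,0,0,0,0,0,0,7.5,0,0,0,0,0,0,9,0,0,0,0,0,0,10,0,0,0,0,0,0,10.7,0,0,0,0,0,0,11.2,0,0,0,0,0,0,11.5,0,0,0,0,0,0,11.7,0,0,0,0,0,0,11.7,0,0,0])

```text
time_s: 5.88
position: [0.6221, -0.2785, 0.0629]
orientation: [[1.0, 0.004, 0.001], [0.004, -1.0, -0.001], [0.001, 0.001, -1.0]]
contact_force: [-0.1, -0.4, -5.0]
finger_gap: 0.0492
```

Request:
servo_tool(moves=[0,0,0,0.1,0,0,0,0,0,0,0.2,0,0,0,0,0,0,0.25,0,0,0,0,0,0,0.25,0,0,0])

```text
time_s: 6.22
position: [0.6224, -0.2786, 0.0613]
orientation: [[1.0, 0.004, 0.002], [0.004, -1.0, -0.001], [0.002, 0.001, -1.0]]
contact_force: [-2.2, 0.5, 2.7]
finger_gap: 0.0489
```

Request:
servo_tool(moves=[1,0,0,0.1,0,0,0,1,0,0,0.1,0,0,0,1,0,0,0.1,0,0,0,1,0,0,0.1,0,0,0,1,0,0,0.1,0,0,0,1,0,0,-2,0,0,0,1,0,0,-5,0,0,0,1,0,0,-9,0,0,0,1,0,0,-13,0,0,0,1,0,0,-13,0,0,0])

```text
time_s: 7.05
position: [0.6265, -0.2811, 0.1992]
orientation: [[1.0, 0.004, 0.015], [0.004, -1.0, -0.01], [0.015, 0.01, -1.0]]
contact_force: [1.2, -1.2, 0.7]
finger_gap: 0.0867
```

```bash
python3 go.py .3494 -.2962 .18 .333 .3494 -.2962 .048 .333;python3 - <<'E'
from bench import bot; import cv2
cv2.imwrite("pics/w4.png",bot.capture("wrist")[:,:,::-1])
E
```

```text
t 7.05 pos [ 0.627 -0.281  0.199] yaw 0.004 tilt [ 0.015 -0.01 ] gap 0.0867 F [ 1.25  -1.198  0.733] q [-0.584  0.656  1.324  0.     1.144  0.983]
shift [-27.745   1.386   1.528] turn [ 0.012 -0.013 -0.329]
shift [-27.94    1.259  14.726] turn [ 0.012 -0.013 -0.329]
```

View pics/w4.png

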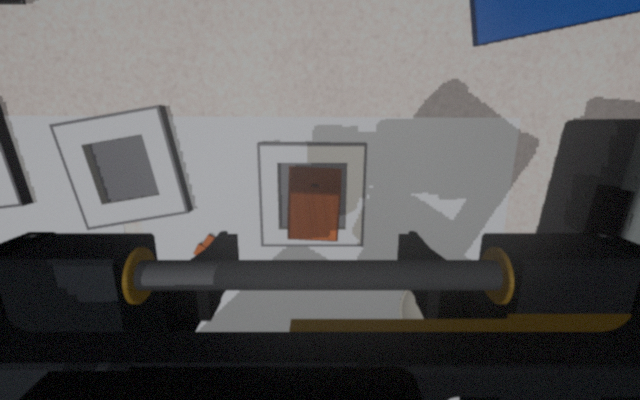

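The giant is standing in its cut-out, evenly spaced (columns 288–340 within 278–347). Next is the small weight.

Request:
servo_tool(moves=[1,-27.7,1.4,1.5,0,0,-0.329,1,-27.7,1.4,1.5,0,0,-0.329,1,-27.7,1.4,1.5,0,0,-0.329,1,-27.7,1.4,1.5,0,0,-0.329,1,-27.7,1.4,1.5,0,0,-0.329,1,-27.7,1.4,1.5,0,0,-0.329,1,-27.7,1.4,1.5,0,0,-0.329,1,-27.7,1.4,1.5,0,0,-0.329,1,-27.7,1.4,1.5,0,0,-0.329,1,-27.7,1.4,1.5,0,0,-0.329])

```text
time_s: 7.93
position: [0.3455, -0.2939, 0.1747]
orientation: [[0.945, 0.326, 0.001], [0.326, -0.945, -0.001], [0.001, 0.001, -1.0]]
contact_force: [-0.2, -0.5, -0.4]
finger_gap: 0.0871
```

```bash
python3 go.py .3494 -.2962 .044 .333;python3 - <<'E'
from bench import bot; import cv2
cv2.imwrite("pics/w5.png",bot.capture("wrist")[:,:,::-1])
E
```

```text
t 7.93 pos [ 0.346 -0.294  0.175] yaw 0.332 tilt [ 0.001 -0.001] gap 0.0871 F [-0.226 -0.546 -0.429] q [-0.952  0.42   1.927  0.     0.793  0.286]
shift [ 0.285  0.332 13.066] turn [ 0.001 -0.001 -0.001]
```

View pics/w5.png

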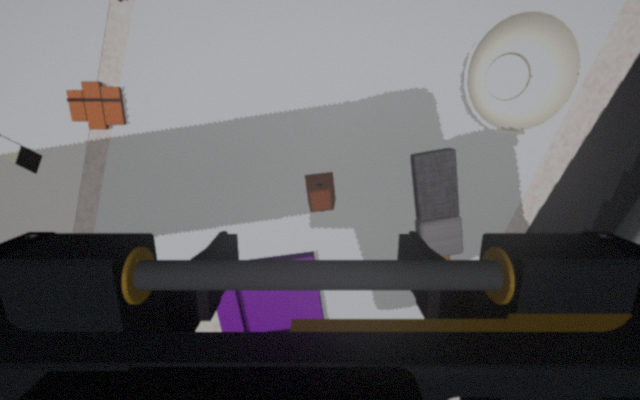

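The small weight is at (320,190), within 2–3 mm of the jaw centre line, with the fingers clear of the scraper and the purple tray. Descending and gripping.

Request:
servo_tool(moves=[1,0.3,0.3,4,0,0,0,1,0.3,0.3,8,0,0,0,1,0.3,0.3,11.5,0,0,0,0.6,0.3,0.3,13,0,0,0,0,0.3,0.3,13,0,0,0,0,0.3,0.3,13,0,0,0,0,0.3,0.3,13,0,0,0,0,0.3,0.3,13,0,0,0,0,0.3,0.3,13,0,0,0,0,0.3,0.3,13,0,0,0], newtons=20)

```text
time_s: 8.82
position: [0.3493, -0.2958, 0.046]
orientation: [[0.945, 0.327, 0.002], [0.327, -0.945, -0.002], [0.001, 0.003, -1.0]]
contact_force: [-0.4, -0.2, -0.4]
finger_gap: 0.0482
```

Request:
servo_tool(moves=[0,0,0,0,0,0,0,0,0,0,0,0,0,0,0,0,0,0,0,0,0,0,0,0,0,0,0,0,0,0,0,0,0,0,0,0,0,0,0,0,0,0])

```text
time_s: 9.32
position: [0.3487, -0.2953, 0.045]
orientation: [[0.945, 0.327, 0.0], [0.327, -0.945, -0.0], [0.0, 0.0, -1.0]]
contact_force: [-0.3, 0.8, 3.9]
finger_gap: 0.025
```

```bash
python3 go.py .3494 -.2962 .18 .333 .6165 .275 .18 .205
```

```text
t 9.32 pos [ 0.349 -0.295  0.045] yaw 0.333 tilt [ 0. -0.] gap 0.025 F [-0.347  0.83   3.928] q [-0.948  0.69   1.999 -0.     0.452  0.29 ]
shift [  0.036   0.113 -13.496] turn [ 0. -0. -0.]
shift [ 43.935 -45.152 -13.509] turn [ 0.    -0.     0.128]
```

Request:
servo_tool(moves=[0,0,0,-2,0,0,0,0,0,0,-5,0,0,0,0,0,0,-8.5,0,0,0,0,0,0,-12,0,0,0,0,2,-2,-13.5,0,0,0,0,4.4,-4.5,-13.5,0,0,0,0,7,-7.2,-13.5,0,0,0.02,0,9.6,-9.9,-13.5,0,0,0.04,0,12.2,-12.6,-13.5,0,0,0.06,0,14.8,-15.3,-13.5,0,0,0.08])

```text
time_s: 10.15
position: [0.4386, -0.1004, 0.1797]
orientation: [[0.969, 0.249, -0.001], [0.249, -0.969, 0.0], [-0.001, -0.0, -1.0]]
contact_force: [0.3, 0.1, -0.0]
finger_gap: 0.025
```

```bash
python3 go.py .6165 .275 .18 .205
```

```text
t 10.15 pos [ 0.439 -0.1    0.18 ] yaw 0.251 tilt [-0.001  0.   ] gap 0.025 F [ 0.264  0.097 -0.047] q [-0.474  0.408  1.929 -0.     0.805  0.845]
shift [ 26.564 -31.939  -0.034] turn [-0.     0.001  0.046]
```

Request:
servo_tool(moves=[0,26.5,-31.8,0,0,0,0.046,0,26.5,-31.8,0,0,0,0.046,0,26.5,-31.8,0,0,0,0.046,0,26.5,-31.8,0,0,0,0.046,0,26.5,-31.8,0,0,0,0.046,0,26.5,-31.8,0,0,0,0.046,0,26.5,-31.8,0,0,0,0.046,0,26.5,-31.8,0,0,0,0.046,0,26.5,-31.8,0,0,0,0.046,0,26.5,-31.8,0,0,0,0.046])

```text
time_s: 10.98
position: [0.6156, 0.2743, 0.179]
orientation: [[0.979, 0.206, -0.001], [0.206, -0.979, -0.0], [-0.001, -0.0, -1.0]]
contact_force: [1.1, -1.2, -0.8]
finger_gap: 0.0251
```

Request:
servo_tool(moves=[0,0,0,0,0,0,0,0,0,0,0,0,0,0])

```text
time_s: 11.15
position: [0.6153, 0.2739, 0.1786]
orientation: [[0.978, 0.209, -0.001], [0.209, -0.978, -0.001], [-0.001, 0.0, -1.0]]
contact_force: [0.0, 0.1, -0.2]
finger_gap: 0.0253
```

```bash
python3 go.py .6165 .275 .049 .205; python3 - <<'E'
from bench import bot; import cv2
cv2.imwrite("pics/w6.png",bot.capture("wrist")[:,:,::-1])
E
```

```text
t 11.15 pos [0.615 0.274 0.179] yaw 0.21 tilt [-0.001 -0.001] gap 0.0253 F [ 0.014  0.102 -0.223] q [ 0.253  0.669  1.363 -0.     1.111  1.614]
shift [ 0.161 -0.085 12.959] turn [0.    0.001 0.005]
```

View pics/w6.png

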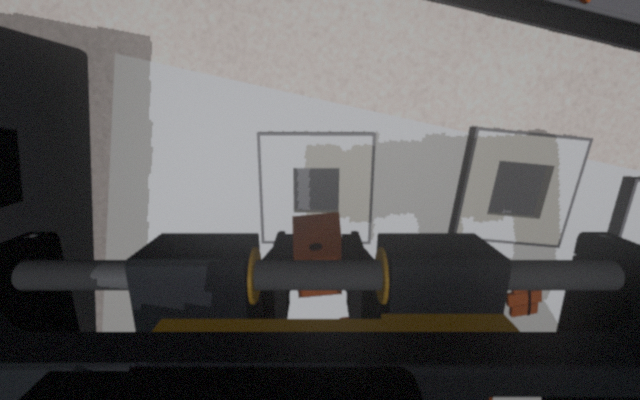

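The small weight is over its cut-out (columns 293–339 both) and turned or leaning by a few degrees in the jaws. The fit has room for that, so I'm lowering it gently.

Request:
servo_tool(moves=[0,0.15,-0.1,3,0,0,0,0,0.15,-0.1,6,0,0,0,0,0.15,-0.1,8.5,0,0,0,0,0.15,-0.1,10.5,0,0,0,0,0.15,-0.1,11.7,0,0,0,0,0.15,-0.1,12.2,0,0,0,0,0.15,-0.1,12.5,0,0,0,0,0.15,-0.1,12.7,0,0,0,0,0.15,-0.1,12.8,0,0,0,0,0.15,-0.1,12.8,0,0,0])

```text
time_s: 12.03
position: [0.6176, 0.2733, 0.053]
orientation: [[0.979, 0.205, 0.002], [0.205, -0.979, 0.0], [0.002, -0.0, -1.0]]
contact_force: [0.3, 0.4, -0.7]
finger_gap: 0.0256
```

Request:
servo_tool(moves=[0,0,0,0.1,0,0,0,0,0,0,0.15,0,0,0,0,0,0,0.15,0,0,0])

```text
time_s: 12.28
position: [0.6171, 0.2734, 0.0508]
orientation: [[0.979, 0.205, 0.001], [0.205, -0.979, 0.0], [0.001, -0.0, -1.0]]
contact_force: [-0.3, -0.6, -1.3]
finger_gap: 0.0256
```

Request:
servo_tool(moves=[0,0,0,0.1,0,0,0,0,0,0,0.2,0,0,0,0,0,0,0.2,0,0,0])

```text
time_s: 12.53
position: [0.6172, 0.2735, 0.0491]
orientation: [[0.979, 0.205, 0.001], [0.205, -0.979, 0.0], [0.001, -0.0, -1.0]]
contact_force: [0.1, 0.0, 3.2]
finger_gap: 0.0251
```

Request:
servo_tool(moves=[1,0,0,0,0,0,0,1,0,0,0,0,0,0,1,0,0,0,0,0,0,1,0,0,0,0,0,0,1,0,0,0,0,0,0,1,0,0,-1.5,0,0,0,1,0,0,-5,0,0,0,1,0,0,-9,0,0,0,1,0,0,-13,0,0,0,1,0,0,-13,0,0,0])

```text
time_s: 13.37
position: [0.6222, 0.2748, 0.1875]
orientation: [[0.979, 0.205, 0.017], [0.205, -0.979, 0.004], [0.017, -0.001, -1.0]]
contact_force: [2.2, 0.3, 1.7]
finger_gap: 0.0825
```

```bash
python3 go.py .3537 .2682 .19 .794 .3537 .2682 .19 -.777;python3 - <<'E'
from bench import bot; import cv2
cv2.imwrite("pics/w7.png",bot.capture("wrist")[:,:,::-1])
E
```

```text
t 13.37 pos [0.622 0.275 0.188] yaw 0.207 tilt [0.017 0.004] gap 0.0825 F [2.203 0.313 1.663] q [0.252 0.661 1.352 0.    1.112 1.616]
shift [-26.401  -4.869  -0.698] turn [ 0.004 -0.017 -0.587]
shift [-26.401  -4.869  -0.698] turn [-0.009 -0.015  0.984]
```

View pics/w7.png

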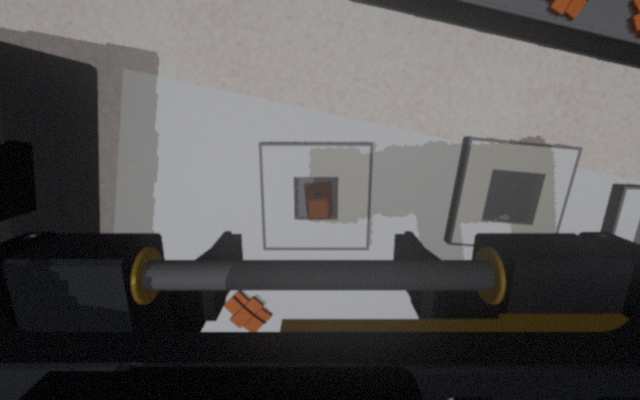

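The small weight is down in its cut-out with about 7° of yaw and a gap on every side. Next is the large weight.

Request:
servo_tool(moves=[1,-26.3,-4.8,-0.7,0,0,-0.587,1,-26.3,-4.8,-0.7,0,0,-0.587,1,-26.3,-4.8,-0.7,0,0,-0.587,1,-26.3,-4.8,-0.7,0,0,-0.587,1,-26.3,-4.8,-0.7,0,0,-0.587,1,-26.3,-4.8,-0.7,0,0,-0.587,1,-26.3,-4.8,-0.7,0,0,-0.587,1,-26.3,-4.8,-0.7,0,0,-0.587,1,-26.3,-4.8,-0.7,0,0,-0.587,1,-26.3,-4.8,-0.7,0,0,-0.587])

```text
time_s: 14.25
position: [0.3512, 0.2667, 0.1852]
orientation: [[0.701, 0.713, 0.002], [0.713, -0.701, 0.001], [0.002, 0.001, -1.0]]
contact_force: [1.1, 0.5, 0.0]
finger_gap: 0.0868
```

```bash
python3 go.py .3537 .2682 .051 .794;python3 - <<'E'
from bench import bot; import cv2
cv2.imwrite("pics/w8.png",bot.capture("wrist")[:,:,::-1])
E
```

```text
t 14.25 pos [0.351 0.267 0.185] yaw 0.794 tilt [0.002 0.001] gap 0.0868 F [1.13  0.504 0.044] q [ 0.395  0.387  1.946 -0.     0.806  1.172]
shift [ 0.261  0.057 13.418] turn [ 0.001 -0.002 -0.   ]
```

View pics/w8.png

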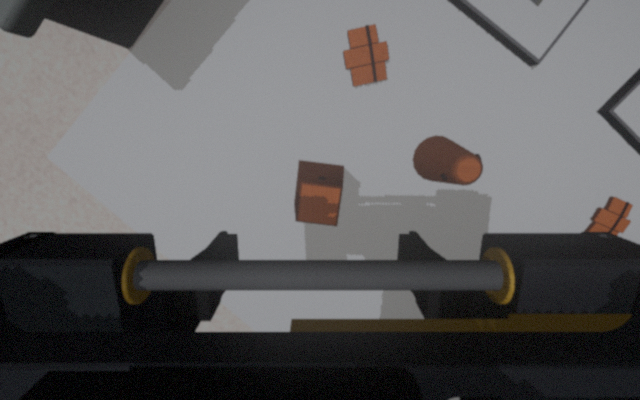

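```bash
cat > mw.py <<'E'
import sys; from fit import *
np.set_printoptions(precision=4,suppress=True)
n,k,u,v,yaw=sys.argv[1],sys.argv[2],*map(float,sys.argv[3:6])
im=cv2.imread(f"pics/{n}.png")[:,:,::-1].copy(); c=bot.get_calibration("wrist"); o=bot.observe()
T0=np.eye(4); T0[:3,:3]=o["orientation"]; T0[:3,3]=o["position"]; c["world_from_camera"]=T0@c["mount"]
h=cv2.cvtColor(im,cv2.COLOR_RGB2HSV); t=terr(im); t[232:]=0; m=comp(t,(u,v)); d=W[k]; print(m.sum(),h[int(v),int(u)])
x0=ray((u,v),c,d[2]/2e3); f=lambda q:loss(m,wpoly([*q,0],d,c))
for a in(yaw-.15,yaw,yaw+.15):
    x=np.array([*x0,a]); r=minimize(f,x,method="Nelder-Mead",options=dict(initial_simplex=np.vstack([x,*(x+np.diag([.008,.008,.1]))]),xatol=1e-4)); print(r.x,r.fun)
E
python3 mw.py w8 large 319 190 .794
```

```text
1563 [ 11 140 135]
[0.355  0.2693 0.7831] 0.4462805986404419
[0.3549 0.269  0.8192] 0.4469950199127197
[0.3547 0.2689 0.8047] 0.44630515575408936
```

```bash
sed -i 's/t=terr(im)/t=((h[...,0]<20)|(h[...,0]>165))\&(h[...,1]>50)/; s/print(m.sum(),h\[int(v),int(u)\])/print(m.sum(),h[160:230:6,int(u)].tolist())/' mw.py; python3 mw.py w8 large 319 190 .794
```

```text
2569 [[120, 5, 153], [6, 66, 81], [4, 77, 80], [11, 47, 60], [7, 99, 88], [11, 140, 135], [9, 125, 110], [7, 113, 95], [8, 122, 96], [9, 114, 96], [9, 116, 97], [0, 0, 122]]
[0.3549 0.2687 0.7631] 0.10037118196487427
[0.355  0.2688 0.7533] 0.10069024562835693
[0.3551 0.2687 0.7548] 0.10155141353607178
```

The close wrist fit agrees to within 1.5 mm and gives yaw 0.76. Descending on that.

Request:
servo_tool(moves=[1,0.33,0.1,4,0,0,0.03,1,0.33,0.1,8,0,0,0.03,1,0.33,0.1,11.5,0,0,0.03,1,0.33,0.1,13.4,0,0,0.03,0,0.33,0.1,13.4,0,0,0.03,0,0.33,0.1,13.4,0,0,0.03,0,0.33,0.1,13.4,0,0,0.03,0,0.33,0.1,13.4,0,0,0.03,0,0.33,0.1,13.4,0,0,0.03,0,0.33,0.1,13.4,0,0,0.03], newtons=35)

```text
time_s: 15.13
position: [0.3535, 0.2683, 0.0525]
orientation: [[0.722, 0.692, 0.003], [0.692, -0.722, 0.001], [0.003, 0.001, -1.0]]
contact_force: [-0.2, -0.7, 0.5]
finger_gap: 0.0548
```

Request:
servo_tool(moves=[0,0,0,0,0,0,0,0,0,0,0,0,0,0,0,0,0,0,0,0,0,0,0,0,0,0,0,0,0,0,0,0,0,0,0])

```text
time_s: 15.55
position: [0.3531, 0.2681, 0.052]
orientation: [[0.722, 0.692, 0.001], [0.692, -0.722, 0.001], [0.001, 0.001, -1.0]]
contact_force: [-0.4, 0.5, 6.0]
finger_gap: 0.0412
```

```bash
python3 go.py .3537 .2682 .18 .76 .647 -.0845 .18 .175
```

```text
t 15.55 pos [0.353 0.268 0.052] yaw 0.764 tilt [0.001 0.001] gap 0.0412 F [-0.377  0.455  6.029] q [ 0.396  0.669  2.031 -0.     0.439  1.203]
shift [  0.071   0.044 -12.801] turn [ 0.001 -0.001  0.004]
shift [ -3.167  45.802 -12.775] turn [ 0.    -0.002  0.589]
```

Request:
servo_tool(moves=[0,0,0,-2,0,0,0,0,0,0,-5,0,0,0,0,0,0,-8.5,0,0,0,0,0,0,-11.8,0,0,0,0,-0.1,2.5,-12.8,0,0,0.03,0,-0.4,6,-12.8,0,0,0.08,0,-0.6,9.7,-12.8,0,0,0.13,0,-0.9,13.4,-12.8,0,0,0.18,0,-1.2,17.1,-12.8,0,0,0.23,0,-1.4,20.8,-12.8,0,0,0.28])

```text
time_s: 16.38
position: [0.4864, 0.1065, 0.1791]
orientation: [[0.886, 0.463, -0.001], [0.463, -0.886, 0.0], [-0.001, -0.001, -1.0]]
contact_force: [0.1, 0.5, -1.8]
finger_gap: 0.0417
```

```bash
python3 go.py .647 -.0845 .18 .175
```

```text
t 16.38 pos [0.486 0.106 0.179] yaw 0.481 tilt [-0.001  0.   ] gap 0.0417 F [ 0.058  0.46  -1.793] q [-0.009  0.462  1.816  0.     0.866  1.08 ]
shift [ 5.395 24.365 -0.117] turn [-0.001  0.001  0.306]
```

Request:
servo_tool(moves=[0,5.4,24.3,-0.1,0,0,0.306,0,5.4,24.3,-0.1,0,0,0.306,0,5.4,24.3,-0.1,0,0,0.306,0,5.4,24.3,-0.1,0,0,0.306,0,5.4,24.3,-0.1,0,0,0.306,0,5.4,24.3,-0.1,0,0,0.306,0,5.4,24.3,-0.1,0,0,0.306,0,5.4,24.3,-0.1,0,0,0.306,0,5.4,24.3,-0.1,0,0,0.306,0,5.4,24.3,-0.1,0,0,0.306])

```text
time_s: 17.22
position: [0.6456, -0.0806, 0.1795]
orientation: [[0.984, 0.178, -0.003], [0.178, -0.984, 0.001], [-0.003, -0.002, -1.0]]
contact_force: [-0.9, -0.8, -1.2]
finger_gap: 0.0413
```

```bash
python3 go.py .647 -.0845 .056 .175; python3 - <<'E'
from bench import bot; import cv2
cv2.imwrite("pics/w9.png",bot.capture("wrist")[:,:,::-1])
E
```

```text
t 17.22 pos [ 0.646 -0.081  0.179] yaw 0.179 tilt [-0.003  0.001] gap 0.0413 F [-0.862 -0.815 -1.154] q [-0.296  0.64   1.424  0.     1.081  1.096]
shift [ 0.109  0.429 12.348] turn [-0.002  0.003  0.004]
```

View pics/w9.png

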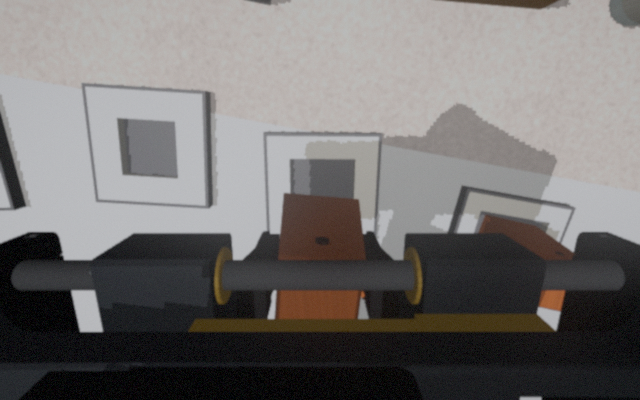

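The weight's bottom (columns 283–359) sits about 3 px left of the cut-out centre, which matches the computed 4 mm correction. Lowering with it.

Request:
servo_tool(moves=[0,0.1,0.4,3,0,0,0,0,0.1,0.4,6,0,0,0,0,0.1,0.4,8.5,0,0,0,0,0.1,0.4,10.2,0,0,0,0,0.1,0.4,11.2,0,0,0,0,0.1,0.4,11.8,0,0,0,0,0.1,0.4,12.1,0,0,0,0,0.1,0.4,12.3,0,0,0,0,0.1,0.4,12.3,0,0,0,0,0.1,0.4,12.3,0,0,0])

```text
time_s: 18.1
position: [0.6497, -0.0859, 0.0585]
orientation: [[0.984, 0.177, 0.002], [0.177, -0.984, -0.001], [0.002, 0.001, -1.0]]
contact_force: [-0.8, 0.6, -2.0]
finger_gap: 0.0416
```

Request:
servo_tool(moves=[0,0,0,0.1,0,0,0,0,0,0,0.15,0,0,0,0,0,0,0.15,0,0,0])

```text
time_s: 18.35
position: [0.6491, -0.0859, 0.0562]
orientation: [[0.984, 0.177, 0.001], [0.177, -0.984, -0.0], [0.001, 0.0, -1.0]]
contact_force: [-0.0, 0.3, -1.0]
finger_gap: 0.0416
```

Request:
servo_tool(moves=[0,-0.15,0,0.1,0,0,0,0,-0.15,0,0.15,0,0,0,0,-0.15,0,0.15,0,0,0])

```text
time_s: 18.6
position: [0.649, -0.0859, 0.0561]
orientation: [[0.984, 0.177, 0.004], [0.177, -0.984, -0.0], [0.004, 0.001, -1.0]]
contact_force: [1.4, 2.3, 5.2]
finger_gap: 0.0416
```

Contact made (5 N up, with the height as expected). Releasing and moving off to the medium weight.

Request:
servo_tool(moves=[1,0,0,0,0,0,0,1,0,0,0,0,0,0,1,0,0,0,0,0,0,1,0,0,0,0,0,0,1,0,0,0,0,0,0,1,0,0,-1.5,0,0,0,1,0,0,-5,0,0,0,1,0,0,-9,0,0,0,1,0,0,-12.5,0,0,0,1,0,0,-12.5,0,0,0])

```text
time_s: 19.43
position: [0.6522, -0.0874, 0.1873]
orientation: [[0.984, 0.177, 0.015], [0.177, -0.984, -0.005], [0.014, 0.007, -1.0]]
contact_force: [1.6, 0.0, 0.7]
finger_gap: 0.0866
```

```bash
python3 go.py .4733 -.0768 .18 .895 .4733 -.0768 .18 -.676;python3 - <<'E'
from bench import bot; import cv2
cv2.imwrite("pics/w10.png",bot.capture("wrist")[:,:,::-1])
E
```

```text
t 19.43 pos [ 0.652 -0.087  0.187] yaw 0.178 tilt [ 0.015 -0.005] gap 0.0866 F [1.554 0.015 0.734] q [-0.303  0.633  1.412  0.     1.081  1.09 ]
shift [-17.425  -4.215   0.466] turn [ 0.012 -0.011 -0.717]
shift [-17.425  -4.215   0.466] turn [ 0.001 -0.016  0.854]
```

Request:
servo_tool(moves=[1,-17.4,-4.2,0.7,0,0,-0.717,1,-17.4,-4.2,0.7,0,0,-0.717,1,-17.4,-4.2,0.7,0,0,-0.717,1,-17.4,-4.2,0.7,0,0,-0.717,1,-17.4,-4.2,0.7,0,0,-0.717,1,-17.4,-4.2,0.7,0,0,-0.717,1,-17.4,-4.2,0.7,0,0,-0.717,1,-17.4,-4.2,0.7,0,0,-0.717,1,-17.4,-4.2,0.7,0,0,-0.717,1,-17.4,-4.2,0.7,0,0,-0.717])

```text
time_s: 20.32
position: [0.4694, -0.0756, 0.172]
orientation: [[0.627, 0.779, 0.0], [0.779, -0.627, -0.0], [0.0, 0.0, -1.0]]
contact_force: [0.2, 0.4, -0.4]
finger_gap: 0.0872
```

```bash
python3 go.py .4733 -.0768 .047 .895;python3 - <<'E'
from bench import bot; import cv2
cv2.imwrite("pics/w11.png",bot.capture("wrist")[:,:,::-1])
E
python3 mw.py w11 medium 319 190 .895
```

```text
t 20.32 pos [ 0.469 -0.076  0.172] yaw 0.894 tilt [ 0. -0.] gap 0.0872 F [ 0.248  0.426 -0.381] q [-0.395  0.449  1.877  0.     0.816  0.282]
shift [ 0.149  0.373 12.501] turn [ 0.    -0.    -0.001]
1733 [[105, 6, 164], [108, 8, 165], [7, 74, 89], [8, 78, 85], [10, 72, 82], [7, 87, 94], [9, 132, 149], [8, 130, 133], [9, 115, 106], [9, 114, 103], [3, 84, 94], [0, 0, 128]]
[ 0.4736 -0.0746  0.8688] 0.12175345420837402
[ 0.473  -0.0743  0.955 ] 0.12459689378738403
[ 0.4733 -0.0751  0.8883] 0.12158650159835815
```

View pics/w11.png

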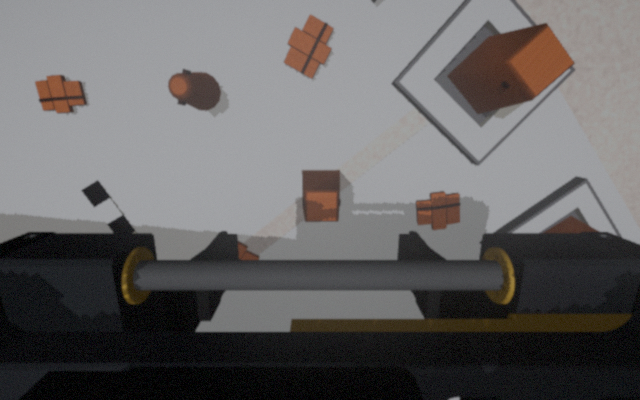

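The medium weight is aligned between the jaws, and the wrist fit agrees to within 2 mm. The large weight stands in its tray at upper right. Descending.

Request:
servo_tool(moves=[1,0.2,0.3,4,0,0,0,1,0.2,0.3,8,0,0,0,1,0.2,0.3,11,0,0,0,0.8,0.2,0.3,12.5,0,0,0,0,0.2,0.3,12.5,0,0,0,0,0.2,0.3,12.5,0,0,0,0,0.2,0.3,12.5,0,0,0,0,0.2,0.3,12.5,0,0,0,0,0.2,0.3,12.5,0,0,0,0,0.2,0.3,12.5,0,0,0], newtons=28)

```text
time_s: 21.2
position: [0.4731, -0.076, 0.0485]
orientation: [[0.626, 0.78, 0.002], [0.78, -0.626, -0.001], [0.001, 0.002, -1.0]]
contact_force: [-0.4, -0.0, 0.4]
finger_gap: 0.0482
```

Request:
servo_tool(moves=[0,0,0,0,0,0,0,0,0,0,0,0,0,0,0,0,0,0,0,0,0,0,0,0,0,0,0,0,0,0,0,0,0,0,0])

```text
time_s: 21.62
position: [0.4726, -0.0759, 0.0478]
orientation: [[0.626, 0.78, 0.001], [0.78, -0.626, -0.0], [0.0, 0.001, -1.0]]
contact_force: [0.1, -0.1, 5.3]
finger_gap: 0.0324
```

```bash
python3 go.py .4733 -.076 .17 .89 .658 .0833 .17 .114
```

```text
t 21.62 pos [ 0.473 -0.076  0.048] yaw 0.895 tilt [ 0.001 -0.   ] gap 0.0324 F [ 0.105 -0.077  5.282] q [-0.393  0.694  1.943  0.     0.503  0.283]
shift [  0.037   0.068 -12.222] turn [ 0.001 -0.     0.005]
shift [ 24.02    4.509 -12.211] turn [ 0.001 -0.001  0.781]
```

Request:
servo_tool(moves=[0,0,0,-2,0,0,0,0,0,0,-5,0,0,0,0,0,0,-8.5,0,0,0,0,0,0,-11.5,0,0,0.03,0,2,0.4,-12.2,0,0,0.1,0,5,0.9,-12.2,0,0,0.2,0,8.5,1.6,-12.2,0,0,0.31,0,12,2.2,-12.2,0,0,0.42,0,15.5,2.9,-12.2,0,0,0.53,0,19,3.5,-12.2,0,0,0.64])

```text
time_s: 22.45
position: [0.619, 0.0518, 0.1687]
orientation: [[0.969, 0.247, -0.001], [0.247, -0.969, 0.0], [-0.001, -0.0, -1.0]]
contact_force: [0.9, 0.0, -1.8]
finger_gap: 0.0324
```

```bash
python3 go.py .658 .0833 .17 .114
```

```text
t 22.45 pos [0.619 0.052 0.169] yaw 0.249 tilt [-0.001  0.   ] gap 0.0324 F [ 0.884  0.031 -1.8  ] q [-0.096  0.617  1.513 -0.     1.013  1.225]
shift [ 4.554 -2.086 -0.134] turn [-0.     0.001  0.135]
```

Request:
servo_tool(moves=[0,2.5,-1.1,-0.1,0,0,0.07,0,4.5,-2.1,-0.1,0,0,0.135,0,4.5,-2.1,-0.1,0,0,0.135,0,4.5,-2.1,-0.1,0,0,0.135,0,4.5,-2.1,-0.1,0,0,0.135])

```text
time_s: 22.87
position: [0.6553, 0.082, 0.1692]
orientation: [[0.993, 0.12, -0.003], [0.12, -0.993, -0.0], [-0.003, -0.0, -1.0]]
contact_force: [0.1, 0.6, -1.8]
finger_gap: 0.0326
```

```bash
python3 go.py .6575 .0833 .052 .114; python3 - <<'E'
from bench import bot; import cv2
cv2.imwrite("pics/w12.png",bot.capture("wrist")[:,:,::-1])
E
```

```text
t 22.87 pos [0.655 0.082 0.169] yaw 0.121 tilt [-0.003 -0.   ] gap 0.0326 F [ 0.093  0.602 -1.844] q [-0.044  0.664  1.405 -0.     1.076  1.406]
shift [ 0.277 -0.099 11.718] turn [-0.     0.003  0.007]
```

View pics/w12.png

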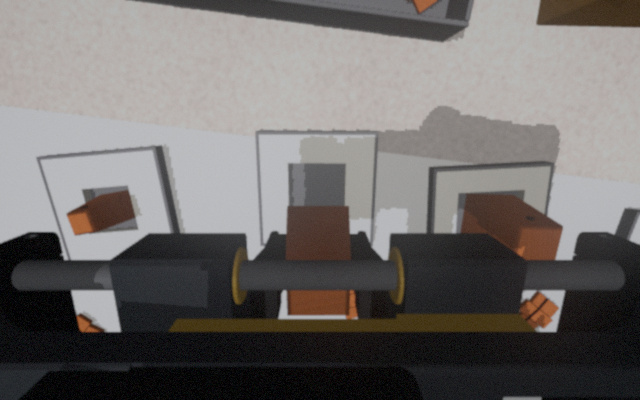

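The medium weight is centred over its cut-out (286–350 against 289–345). Lowering.

Request:
servo_tool(moves=[0,0.1,-0.05,3,0,0,0,0,0.1,-0.05,6,0,0,0,0,0.1,-0.05,8.5,0,0,0,0,0.1,-0.05,10,0,0,0,0,0.1,-0.05,10.8,0,0,0,0,0.1,-0.05,11.3,0,0,0,0,0.1,-0.05,11.5,0,0,0,0,0.1,-0.05,11.6,0,0,0,0,0.1,-0.05,11.7,0,0,0,0,0.1,-0.05,11.7,0,0,0])

```text
time_s: 23.75
position: [0.6584, 0.0828, 0.0544]
orientation: [[0.993, 0.12, 0.002], [0.12, -0.993, -0.0], [0.002, 0.0, -1.0]]
contact_force: [-0.3, 0.3, -1.8]
finger_gap: 0.0326
```

Request:
servo_tool(moves=[0,0,0,0.1,0,0,0,0,0,0,0.2,0,0,0,0,0,0,0.2,0,0,0])

```text
time_s: 24.0
position: [0.6582, 0.0829, 0.0519]
orientation: [[0.993, 0.12, 0.001], [0.12, -0.993, -0.0], [0.001, 0.0, -1.0]]
contact_force: [0.2, 0.1, -0.5]
finger_gap: 0.0325
```

Request:
servo_tool(moves=[0,0,0,0.1,0,0,0,0,0,0,0.15,0,0,0,0,0,0,0.15,0,0,0])

```text
time_s: 24.25
position: [0.6582, 0.0829, 0.0518]
orientation: [[0.993, 0.12, 0.001], [0.12, -0.993, -0.0], [0.001, 0.0, -1.0]]
contact_force: [-2.6, -0.0, 8.1]
finger_gap: 0.0325
```

Contact made. Releasing and rising clear.

Request:
servo_tool(moves=[1,0,0,-0.1,0,0,0,1,0,0,-0.1,0,0,0,1,0,0,-0.1,0,0,0,1,0,0,-0.1,0,0,0,1,0,0,-0.1,0,0,0,1,0,0,-1.5,0,0,0,1,0,0,-5,0,0,0,1,0,0,-9,0,0,0,1,0,0,-12.5,0,0,0,1,0,0,-16,0,0,0])

```text
time_s: 25.08
position: [0.6577, 0.0828, 0.2126]
orientation: [[0.993, 0.12, 0.001], [0.12, -0.993, -0.0], [0.001, 0.0, -1.0]]
contact_force: [-0.4, 0.6, 0.5]
finger_gap: 0.0851
```

Request:
servo_tool(moves=[1,-8,0,-10,0,0,0,1,-20,0,-16,0,0,0,1,-20,0,-16,0,0,0,1,-20,0,-16,0,0,0,1,-20,0,-16,0,0,0,1,-20,0,-16,0,0,0,1,-20,0,-16,0,0,0,1,-20,0,-16,0,0,0,1,-20,0,-16,0,0,0,1,-20,0,-16,0,0,0])

```text
time_s: 25.92
position: [0.46, 0.0589, 0.3692]
orientation: [[0.993, 0.119, -0.0], [0.119, -0.993, 0.0], [-0.0, -0.0, -1.0]]
contact_force: [0.3, 0.3, 0.7]
finger_gap: 0.087
```

```bash
cat > chk.py <<'E'
import ov; from fit import *
np.set_printoptions(precision=4,suppress=True)
ims=[bot.capture(n) for n in("scene","top")]; cs=[bot.get_calibration(n) for n in("scene","top")]
for n,p in ov.PT.items():
    d=W[n]; P=np.array([[p[0],p[1],.004+d[2]/2e3]])
    ms=[comp(terr(i),proj(P,c)[0]) for i,c in zip(ims,cs)]
    v,l=fit(wpoly,d,ms,cs,p[0],p[1],.004)
    print(n,[m.sum() for m in ms],v,np.array(l),"off mm",(v[:2]-p[:2])*1e3)
for k,h,a,b in(("tall",.074,(432,207),(219,202)),("short",.052,(364,207),(287,210))): print("cone",k,ray(np.argwhere(comp(terr(ims[1]),b)).mean(0)[::-1],cs[1],h*.45))
ov.PW={n:(*p,) for n,p in ov.PT.items()}
a=ims[0][140:330,130:540]; b=ims[1][90:280,100:510]
cv2.imwrite("pics/end.png",cv2.resize(np.vstack([a,b]),None,fx=1.55,fy=1.55,interpolation=cv2.INTER_CUBIC)[:,:,::-1])
E
python3 chk.py; python3 go.py
```

```text
small [np.int64(506), np.int64(128)] [ 0.6146  0.275   1.6805 -0.0042] [0.0977 1.    ] off mm [-1.9028 -0.0199]
medium [np.int64(795), np.int64(128)] [ 0.6588  0.0819  0.119  -0.0009] [0.0654 0.6986] off mm [ 0.7739 -1.3609]
large [np.int64(1038), np.int64(484)] [ 0.65   -0.0866  0.1194  0.0014] [0.0891 0.3042] off mm [ 3.0034 -2.1186]
giant [np.int64(1827), np.int64(1078)] [ 0.622  -0.2799 -0.0236  0.0004] [0.0583 0.0814] off mm [ 2.003  -2.9463]
cone tall [0.3454 0.1244]
cone short [0.4431 0.0607]
t 26.02 pos [0.46  0.059 0.369] yaw 0.12 tilt [-0.002  0.   ] gap 0.0871 F [ 0.111  0.051 -0.035] q [-0.114  0.168  1.646  0.     1.33   1.337]
```

View pics/end.png

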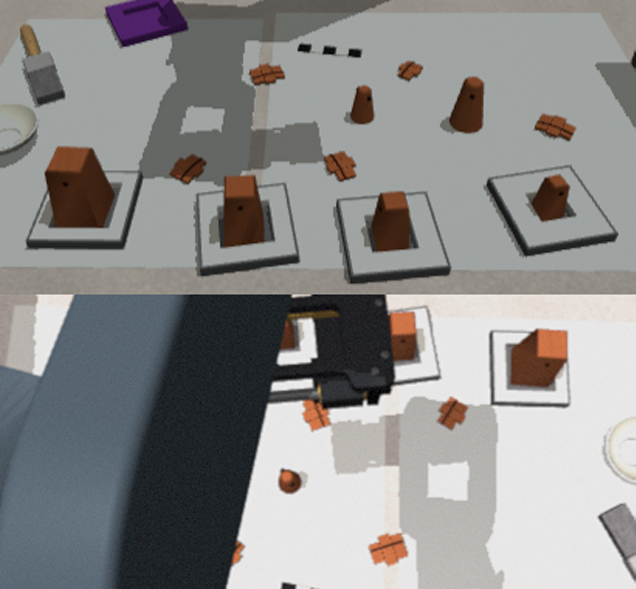

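The final view shows all four pyramids upright in their own cut-outs, and both cones at their starting pixels (432,208) and (364,207). Handing in.

```bash
python3 -c "
from bench import bot; print(bot.close_job())"
```

```text
the job is handed in; nothing more can be done
None
```

I packed all four square weights, each in the tray made for its size, and handed the job in at about 26 s. I lowered each one until the wrist force showed it touching down, then released it. The hand-in gave no verdict.

**Position:** silhouette fits after the last move put each weight within about 4 mm of its tray centre (limit 15 mm). At that moment the arm blocked the top camera's view of the small weight fully, and of the medium and large ones partly. Those three fits therefore rest mostly on the scene camera.

**Height:** touchdown came 4 mm above the pick height, matching the cut-out floor, for the small, medium and large weights. The giant's was similar, at 4 to 5 mm. The final fitted heights came out low, between -4 and +1 mm against the 4 mm floor. The fits had also read 1 to 4 mm low with the weights on the table, so I trusted the touchdown heights instead.

**Tilt:** I judged this by eye from the final picture only; all four look upright. The small weight sits turned about 7° but with clearance on every side.

**Cones:** both were at their starting pixels in the scene view. The top-view reading for the tall cone was invalid because the arm was in front of it; the short cone's reading was unchanged to within 1 mm.

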